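Check the bench stop button

ROBOT

A 6-joint arm with a two-finger parallel gripper is mounted at the origin on the work surface. World frame = base frame: x ahead of the robot, y to its left, z up, the work surface at z = 0. Lengths are in m, angles in rad, forces in N, time in s.
With the tool pointing down it reaches from about 0.2 to 0.875 m from the base axis. Payload 3.4 kg.
Tool frame: the origin (TCP) lies at the very end of the fingers, on their centre line; the grasp point (between the pads) lies 19 mm behind it (r.tcp_to_grasp is the distance from the TCP to the grasp point, in m); x points along the fingers, y is the direction in which the jaws open and shut, and the axes are right-handed (so a half turn about x gives the same grasp; the last joint's range is limited). The gripper opens to 94 mm and grips with 3 to 60 N. Pads are 16 mm wide; open, the fingers measure 119 mm over their backs; the gripper's body (75 mm by 177 mm) begins 78 mm behind the grasp point.
Start: joints at [-0.121, 0.276, 1.505, -0, 1.361, -0.121], TCP at [0.575, -0, 0.205] pointing down, gripper open.
Joint ranges: [-2.89, 2.89], [-0.75, 2.08], [0.22, 2.7], [-1.18, 4.32], [0.11, 2.71], [-2.7, 2.7]. Speed limits (rad/s): [2.57, 2.57, 3.14, 3.14, 3.14, 3.14].

INTERFACE

Orientations are given as a 3x3 rotation matrix whose columns are the frame's x, y, z axes.
In Python, from plant import status, imaging, r gives the robot as it stands. The module is installed in compiled form; this text tells all that it offers.
- The arm moves only by the shell command python3 -m crank 'ROWS' [FORCE]. ROWS is text: rows parted by semicolons, each of 5 numbers parted by spaces: the gripper's target within -1 to 1 (shut at 1, half-way at 0, fully open at -1), then the shift along the world's x, y, z in mm, then the turn about the world's z in rad. A call has 1 to 20 rows; each row is the pose to reach, as a shift and turn from the pose commanded when the call began; what a row does not reach only later rows make up. A row lasts 1/12 s, in which the tool goes at most 41.7 mm and 7.16 degrees, less where a joint would pass 70% of its speed; a pose out of reach is approached as far as the arm can. A call with a gripper value outside its range is refused whole. The fingers move at their own pace and stop on an object; FORCE is the grip in N (left out, the last holds). Time passes only in rows, so rows that repeat a pose let the fingers close. It gives the time, the measured TCP pose, the force and the opening at its end, in the units of the state.
- status.get_obs(): the state, without advancing time (a new reading comes with each control period).
- imaging.get_image(name): name is "scene" or "side" or "wrist"; returns a dict with "image" (420x560x3 uint8, red, green, blue), "fx", "fy", "cx", "cy" (pixels), "view" (4x4, takes a point from world to camera coordinates). Camera axes: x right, y down, z forward; pixel columns grow to the right and rows downward; lengths in m; the calibration is good to about 2 mm. A picture is of the moment at which its call begins. There is no depth.
- r.hand_in(): hands the job in, once; it reports no verdict.
The state is a dict: "clock": time; "joint_positions": joint angles; "joint_velocities": joint speeds; "tau": joint torques, N m; "eef_pos": TCP position; "tcp_rot": TCP orientation; "contact_force": force on the tool from outside, world axes, zero at the start; "ft_torque": the same for the moment, N m; "grip_width": finger opening in m.
Only numpy, scipy, OpenCV 4.12 (cv2) and the standard library are available. Lean on these libraries where they do the work, as an engineer would, in place of code of your own. Each camera call takes 0.05 s, during which the arm holds its last target. There are 200 camera calls.

TASK

Do the start-of-shift check of the bench's stop button, with the fingertips only: press the three-lobed mushroom stop button in and take the hand off it so that it stays latched down by itself, then push its head round clockwise (seen from above) until the latch lets go and it springs back up. Once it is up, press the projecting start pushbutton on the same control station right in and let it go. Neither grip nor force the stop button, never press start while the stop is down, and leave the loose things lying about where they are.

Things in the scene. Friction and masses are not known exactly. Their poses are not given: they have to be found in the camera images.
- station: Grey control station screwed to the bench: an oblong box 95 mm (its x) by 270 mm (its y), 65 mm high. Origin: centre of its underside, z up. On its lid, in a row along y (at -85, 0 and +85 mm) and in any order: the mushroom stop button, the start pushbutton, and a pilot lamp (clear dome 26 mm wide, 21 mm high, not a button). A cable gland sticks out 32 mm, low on its +x side.
- stop_unit: The whole mushroom stop button. Origin: on its axis, on the lid (65 mm above the bench), fixed. Its black head is a round core 42 mm across with three lobes 120 degrees apart reaching 33 mm from the axis, each 18 mm wide with straight flanks and a blunt end, open gaps between them. A steel bezel 48 mm across, 9 mm high, lies under the head.
- stop_top (a point): Centre of the domed top of the mushroom head: 43 mm above the lid when up (108 mm above the bench), about 35.5 mm when latched. The lobes' flat upper side is 7 mm below this point, their underside 21 mm below it. The frame turns and sinks with the head: z up, x along one lobe, the others at +120 and -120 degrees.
- stop_lobe (a point): Middle of the outer part of the lobe that lies along x of stop_top: 27 mm from the head's axis and half-way up the lobe, 14 mm below stop_top. Moves and turns with the head.
- stop_press (a joint): Stroke of the mushroom button, m: 0 up, grows as the head goes down, end stop at 0.012. A spring pushes it up (6.5 N at first, 11.5 N at the latch, 14.5 N at the end). Pressed beyond about 0.0080 it latches by itself; let go, it then rests at about 0.0074. Only turning the head lets it spring up again.
- stop_turn (a joint): Turn of the mushroom's head about its axis, rad: 0 at rest, grows clockwise seen from above, end stop at 0.95. A spring turns it back when let go. The latch lets go at about 0.55 rad, where the head needs about 0.10 N m (some 4 N on a lobe's flank).
- start_top (a point): Start pushbutton, black: centre of the top of its flat round cap, 28 mm across, which stands 10 mm proud of a round steel bezel 44 mm across and 12 mm high. This point is 22 mm above the lid, so 87 mm above the bench, when not pressed; z up.
- start (a joint): Stroke of the start pushbutton, m: 0 up, 0.006 fully pressed, which takes 6 N; springs back when let go.
- screwdriver: Loose screwdriver lying in front of the station, 160 mm long, handle 26 mm thick. Origin at the underside of its middle, x along it towards the blade. To be left alone, like the six loose things that follow.
- flux_jar: Loose small jar, 38 mm across and 50 mm high, upright. Origin at the centre of its underside.
- solder_spool: Loose spool of solder, 60 mm across and 46 mm high, standing on its flange at the +y end of the station. Origin at the centre of its underside.
- side_cutters: Loose side cutters lying flat at the -y end of the station, 125 mm long, 15 mm thick. Origin on the bench near their joint, x towards the jaws.
- multimeter: Loose handheld multimeter lying on its back behind the station, 150 x 75 mm, 41 mm high. Origin at the centre of its underside, x along it.
- circuit_board: Loose circuit board with components behind the station, 60 x 90 mm, 20 mm high. Origin at the centre of its underside.
- parts_tray: Loose small open tray with three cells, 62 x 90 mm, 22 mm high. Origin at the centre of its underside.

How it is judged:
By the outcome, as a careful person would: the job done as asked, in the order asked, and still so for the second after the job is handed in, with the robot touching nothing.
It also fails if it takes over 45 s, if anything falls off the work surface, if the arm or the gripper's body presses on something with over 40 N, if the wrist force passes 120 N, or if a joint passes its speed limit or range.

## Working session

There is one attempt and no reset: what is moved stays moved. The work goes in short steps, Python scripts to look and compute and a shell command to move; the robot and the scene stay as the last step left them, time stands still between calls to the robot, and variables do not carry over. Pictures are saved under pics/ and viewed, on a budget of 10 in all, crops included, one or two more only if the job needs it, and the job is handed in when it is done.

```bash
mkdir -p pics; cat > h.py <<'E'
from plant import status, imaging, r
import numpy as np, cv2, pickle
def snap(name,f):
    d=imaging.get_image(name); cv2.imwrite('pics/'+f+'.png',d['image'][:,:,::-1]); pickle.dump(d,open('pics/'+f+'.pkl','wb')); return d
def load(f): return pickle.load(open('pics/'+f+'.pkl','rb'))
def ray(d,u,v,z):
    V=np.array(d['view']); R=V[:3,:3]; c=-R.T@V[:3,3]
    w=R.T@np.array([(u-d['cx'])/d['fx'],(v-d['cy'])/d['fy'],1]); return c+w*(z-c[2])/w[2]
def proj(d,p):
    q=np.array(d['view'])[:3]@np.r_[p,1]; return d['cx']+d['fx']*q[0]/q[2], d['cy']+d['fy']*q[1]/q[2]
def crop(f,u0,v0,w,h,s,out):
    im=cv2.imread('pics/'+f+'.png')[v0:v0+h,u0:u0+w]; cv2.imwrite('pics/'+out+'.png',cv2.resize(im,None,fx=s,fy=s,interpolation=cv2.INTER_CUBIC))
E
python3 - <<'E'
from h import *
a=[cv2.cvtColor(snap(n,n+'0')['image'],cv2.COLOR_RGB2BGR) for n in ('scene','side','wrist')]
o=status.get_obs(); print(o['clock'],o['eef_pos'],o['tcp_rot'],o['contact_force'],o['grip_width'])
for n in ('scene','side','wrist'):
    d=load(n+'0'); V=np.array(d['view']); print(n,-V[:3,:3].T@V[:3,3],V[2,:3])
E
```

```text
0.15 [5.74604391e-01 4.17735092e-05 2.04813649e-01] [[-1.33363158e-03  9.99999111e-01 -2.05766111e-06]
 [ 1.59204263e-04 -1.84534289e-06 -9.99999987e-01]
 [-9.99999098e-01 -1.33363189e-03 -1.59201661e-04]] [ 0.2270469  -0.55463788 -1.10652746] 0.09361423736995123
scene [0.95694371 0.43628097 0.74600768] [-0.48673191 -0.42590295 -0.76269176]
side [-0.02181745 -0.59293713  1.13415652] [ 0.43982211  0.49767587 -0.74757959]
wrist [0.57372562 0.08463155 0.38424146] [-0.00117186 -0.2883908  -0.95751208]
```

View pics/scene0.png

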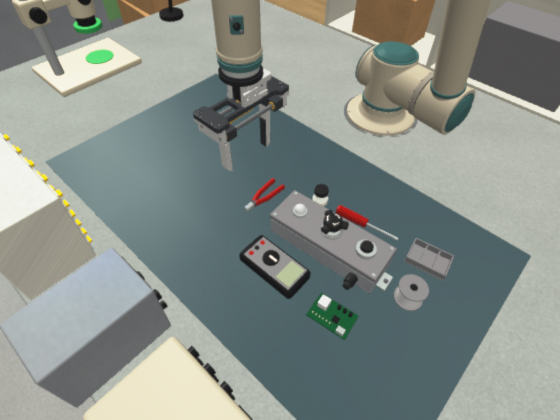

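View pics/wrist0.png

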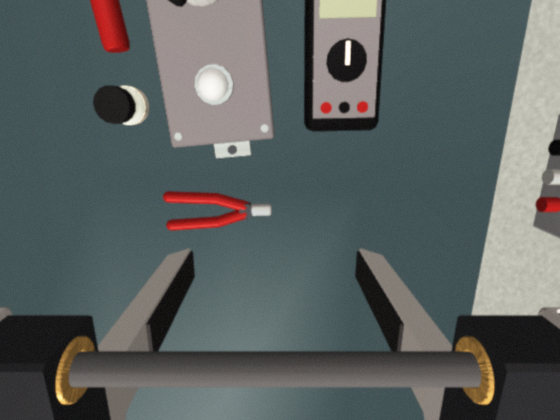

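The scene picture shows, along the station, the lamp (300,210), the stop in the middle (333,222) and start at the +y end (367,248). The wrist picture shows the lamp at (213,84). I'll work out rough positions.

```bash
python3 - <<'E'
from h import *
d=load('scene0'); w=load('wrist0')
print('lamp',ray(d,300,210,.075),ray(w,213,84,.075)); print('stop',ray(d,333,219,.105)); print('start',ray(d,367,246,.087))
crop('scene0',260,170,160,120,5,'c1')
E
```

```text
lamp [0.52427491 0.11058586 0.075     ] [0.52060783 0.10736386 0.075     ]
stop [0.51409953 0.19190096 0.105     ]
start [0.50908891 0.27904145 0.087     ]
```

View pics/c1.png

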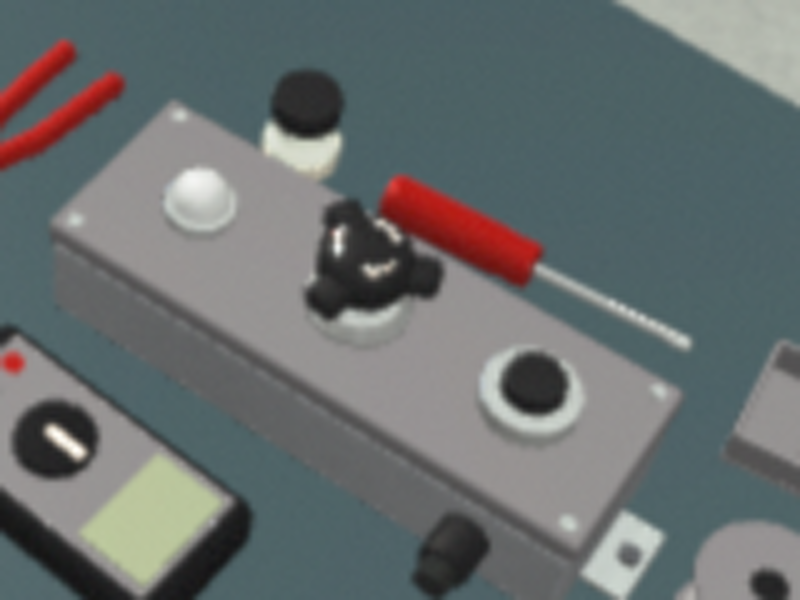

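The crop confirms the order lamp, stop, start, with the screwdriver and jar on the -x side. Next I shut the gripper and look from close by.

```bash
python3 -m crank '1 -15 30 0 0;1 -30 60 0 0;1 -45 90 0 0;1 -60 120 0 0;1 -60 120 0 0;1 -60 120 0 0;1 -60 120 0 0;1 -60 120 0 0' 20; python3 - <<'E'
from h import *
d=snap('wrist','w1'); o=status.get_obs(); print(o['clock'],o['eef_pos'],o['grip_width'],proj(d,[.514,.192,.105]),proj(d,[.51,.277,.087]))
E
```

```text
clock: 0.82
eef_pos: [0.5156, 0.1191, 0.2054]
tcp_rot: [[0.0, 1.0, -0.001], [-0.001, -0.001, -1.0], [-1.0, 0.0, 0.001]]
contact_force: [0.0, 0.2, 0.5]
grip_width: 0.0441
0.8667 [0.51565027 0.1189688  0.20530668] 0.0400976910220129 (np.float64(273.50488425298255), np.float64(126.75089077608246)) (np.float64(268.2697499927518), np.float64(13.644838707956126))
```

View pics/w1.png

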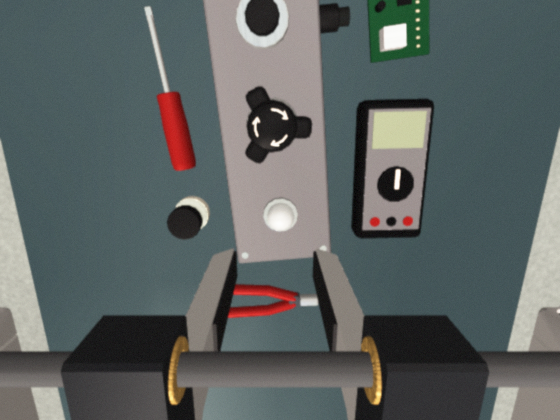

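Head centre about (271,126), start cap about (262,15), one lobe pointing right (+x). I enlarge it.

```bash
python3 - <<'E'
from h import *
crop('w1',220,0,120,180,3.3,'c2')
E
```

```text
(no output)
```

View pics/c2.png

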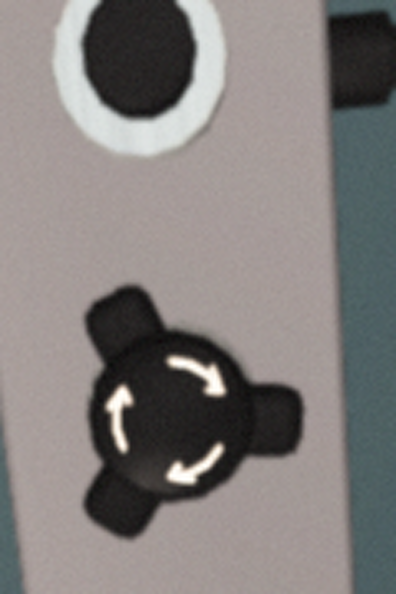

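```bash
python3 - <<'E'
from h import *
d=load('w1')
c=ray(d,271.8,125.8,.105);print('core',c)
L=[ray(d,*p,.097) for p in((310.9,127.3),(252.4,91.8),(251.5,157.6))]
print('lobemean',np.mean(L,0))
for l in L: v=l-np.mean(L,0);print(np.degrees(np.arctan2(v[1],v[0])),np.hypot(*v[:2]))
print('start',ray(d,262.4,15.8,.087))
E
```

```text
core [0.51263179 0.19274149 0.105     ]
lobemean [0.51241947 0.19213213 0.097     ]
-1.6462788199414888 0.03251123636377318
119.83407334718886 0.030857126417407815
-123.57368006446369 0.031006206613922147
start [0.50539309 0.27550648 0.087     ]
```

Stop axis at (0.5125, 0.1925), a lobe at about -2°, start at (0.5055, 0.2755). I go above the head first, then press.

```bash
python3 -m crank '1 -3 25 0 0;1 -3 50 0 0;1 -3 74 0 0;1 -3 74 -30 0;1 -3 74 -60 0;1 -3 74 -80 0;1 -3 74 -88 0;1 -3 74 -88 0;1 -3 74 -88 0'
```

```text
clock: 1.62
eef_pos: [0.5129, 0.1934, 0.1178]
tcp_rot: [[0.0, 1.0, -0.001], [0.0, -0.001, -1.0], [-1.0, 0.0, -0.0]]
contact_force: [-0.3, -0.4, 0.4]
grip_width: 0.0004
```

```bash
python3 -m crank '1 0 -0.5 -6 0;1 0 -0.5 -10 0;1 0 -0.5 -14 0;1 0 -0.5 -17 0;1 0 -0.5 -19.5 0;1 0 -0.5 -19.5 0;1 0 -0.5 -19.5 0'
```

```text
clock: 2.2
eef_pos: [0.5134, 0.1935, 0.1004]
tcp_rot: [[0.004, 1.0, 0.0], [0.0, 0.0, -1.0], [-1.0, 0.004, -0.0]]
contact_force: [-1.9, -0.8, 10.5]
grip_width: 0.0003
```

Force 10.5 N at about 7.6 mm stroke, so it is not latched yet. I press a little further.

```bash
python3 -m crank '1 0 0 -2 0;1 0 0 -3 0;1 0 0 -3 0;1 0 0 -3 0'
```

```text
clock: 2.53
eef_pos: [0.5135, 0.1935, 0.0978]
tcp_rot: [[0.004, 1.0, 0.0], [0.0, 0.0, -1.0], [-1.0, 0.004, -0.0]]
contact_force: [-2.3, -1.3, 12.4]
grip_width: 0.0004
```

Stroke is about 10 mm, past the latch point. I lift off, move over the gap beside the upper-left lobe (118°) with the tool turned 28°, and check the latch.

```bash
python3 -m crank '1 0 0 10 0;1 0 0 40 0;1 -10 4 40 0.12;1 -20 8 40 0.24;1 -30 12 40 0.36;1 -37 14 40 0.48;1 -37 14 40 0.49;1 -37 14 40 0.49'; python3 - <<'E'
from h import *
d=snap('scene','s2'); w=snap('wrist','w2')
a=cv2.imread('pics/scene0.png')[190:270,290:400];b=cv2.imread('pics/s2.png')[190:270,290:400]
w=cv2.imread('pics/w2.png')
cv2.imwrite('pics/c3.png',cv2.resize(np.hstack([np.vstack([cv2.resize(a,(330,240)),cv2.resize(b,(330,240))]),cv2.resize(w,(470,480))]),None,fx=1,fy=1))
print(proj(d,[.5125,.1925,.108]),proj(d,[.5125,.1925,.1005]))
E
```

```text
clock: 3.2
eef_pos: [0.4752, 0.2076, 0.1355]
tcp_rot: [[0.001, 0.883, 0.469], [0.0, 0.469, -0.883], [-1.0, 0.001, 0.0]]
contact_force: [0.2, -1.3, -0.3]
grip_width: 0.0006
(np.float64(333.8588116061283), np.float64(217.85208102094577)) (np.float64(333.43001822964493), np.float64(220.00564646650628))
```

View pics/c3.png

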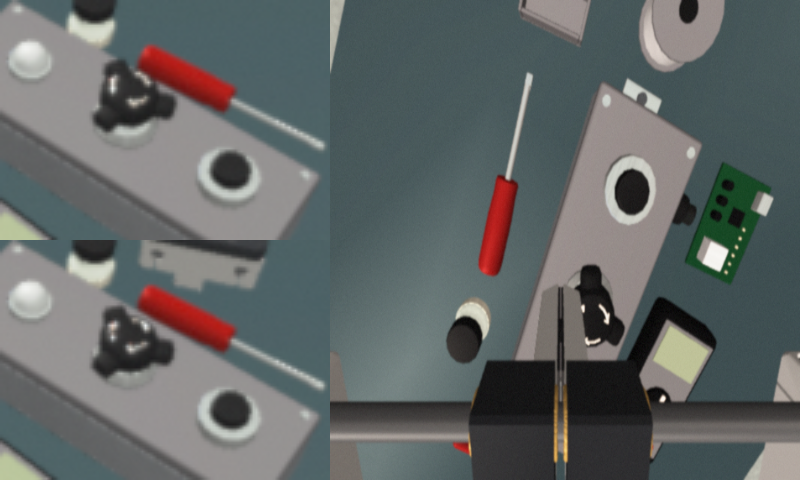

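In the lower crop the head sits visibly deeper in its bezel with the hand off, so it is latched. The fingers are beside the upward lobe on its counterclockwise side. I lower into the gap.

```bash
python3 -m crank '1 0 0 -15 0;1 0 0 -30 0;1 0 0 -42 0;1 0 0 -49 0;1 0 0 -54 0;1 0 0 -54 0'; python3 - <<'E'
import numpy as np
c=np.array([.5125,.1925]);t0=np.radians(118)
def p(phi,v,u=.030):
    t=t0-phi;return c+u*np.array([np.cos(t),np.sin(t)])+v*np.array([-np.sin(t),np.cos(t)])
o=np.array([.4755,.2072])
for phi in np.arange(0,.86,.1): print(round(phi,2),np.round((p(phi,.0215)-o)*1e3,1))
E
```

```text
clock: 3.8
eef_pos: [0.4749, 0.2072, 0.0801]
tcp_rot: [[-0.001, 0.883, 0.47], [-0.0, 0.47, -0.883], [-1.0, -0.001, -0.0]]
contact_force: [0.0, -0.1, 0.1]
grip_width: 0.0004
0.0 [3.9 1.7]
0.1 [5.7 4.9]
0.2 [7.8 7.9]
0.3 [10.3 10.7]
0.4 [12.9 13.3]
0.5 [15.8 15.5]
0.6 [19.  17.5]
0.7 [22.3 19.1]
0.8 [25.7 20.4]
```

No contact. Now I sweep the head clockwise along the arc.

```bash
python3 -m crank '1 4 1.7 0 0;1 5.7 4.9 0 -0.1;1 7.8 7.9 0 -0.2;1 10.3 10.7 0 -0.3;1 12.9 13.3 0 -0.4;1 15.8 15.5 0 -0.5;1 17.4 16.5 0 -0.55;1 19 17.5 0 -0.6;1 19 17.5 0 -0.6;1 19 17.5 0 -0.6'
```

```text
clock: 4.63
eef_pos: [0.4932, 0.225, 0.0814]
tcp_rot: [[-0.002, 0.994, -0.109], [-0.0, -0.109, -0.994], [-1.0, -0.002, 0.0]]
contact_force: [-4.1, -0.9, 2.4]
grip_width: 0.0006
```

4 N on the flank, as expected at the latch. I go a little further for certainty, to 0.72, short of the end stop, and then look.

```bash
python3 -m crank '1 1.6 0.8 0 -0.05;1 3.3 1.6 0 -0.1;1 4 1.8 0 -0.12;1 4 1.8 0 -0.12'; python3 - <<'E'
from h import *
d=snap('scene','s3')
a=cv2.imread('pics/s2.png')[190:270,290:400];b=cv2.imread('pics/s3.png')[190:270,290:400]
cv2.imwrite('pics/c4.png',np.hstack([cv2.resize(x,(390,284)) for x in (a,b)]))
E
```

```text
clock: 4.97
eef_pos: [0.498, 0.2274, 0.0813]
tcp_rot: [[0.0, 0.974, -0.227], [0.001, -0.227, -0.974], [-1.0, -0.0, -0.001]]
contact_force: [-3.1, 1.8, 3.1]
grip_width: 0.0005
```

View pics/c4.png

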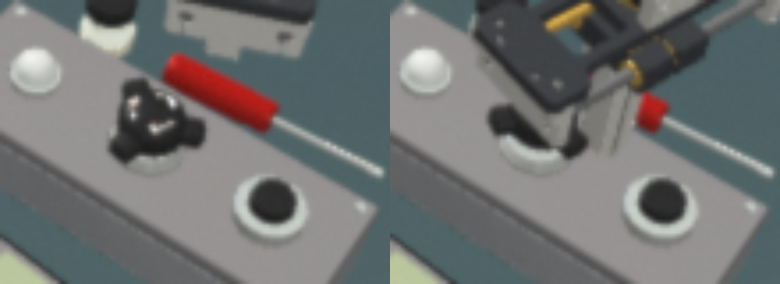

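The head looks higher, but the gripper hides much of it. I back out along the arc, leave the gap, lift, and look.

```bash
python3 -m crank '1 -4 -1.8 0 0.12;1 -7 -3.8 0 0.22;1 -10 -6 0 0.32;1 -13 -9 0 0.42;1 -15.2 -11.4 0 0.52;1 -17.5 -14.5 0 0.62;1 -20 -17.6 0 0.72;1 -24 -19.6 0 0.72;1 -26 -20 0 0.72;1 -26 -20 0 0.72;1 -26 -20 25 0.72;1 -26 -20 55 0.72;1 -26 -20 60 0.72;1 -26 -20 60 0.72'; python3 - <<'E'
from h import *
snap('scene','s4')
cv2.imwrite('pics/c5.png',np.hstack([cv2.resize(cv2.imread('pics/%s.png'%f)[190:270,290:370],(266,266),interpolation=cv2.INTER_CUBIC) for f in('scene0','s2','s4')]))
E
```

```text
clock: 6.18
eef_pos: [0.4743, 0.2075, 0.1432]
tcp_rot: [[0.006, 0.883, 0.47], [0.002, 0.47, -0.883], [-1.0, 0.006, 0.001]]
contact_force: [-0.2, 0.3, 0.4]
grip_width: 0.0003
```

View pics/c5.png

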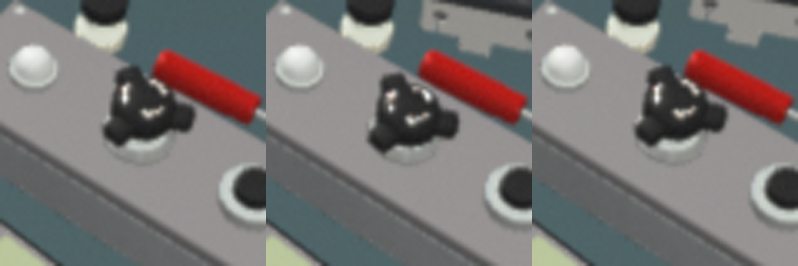

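The third panel (now) matches the first (up), with lobes back at their rest angle, and not the latched middle one. I confirm by numbers while moving above start.

```bash
python3 - <<'E'
from h import *
g=[cv2.imread('pics/%s.png'%f).astype(float)[205:245,315:355] for f in('scene0','s2','s4')]
print('vs up',abs(g[2]-g[0]).mean(),'vs latched',abs(g[2]-g[1]).mean())
E
python3 -m crank '1 8 17 0 -0.12;1 16 34 0 -0.24;1 24 51 0 -0.36;1 31 68 0 -0.48;1 31 68 -20 -0.49;1 31 68 -40 -0.49;1 31 68 -50 -0.49;1 31 68 -50 -0.49;1 31 68 -50 -0.49'
```

```text
vs up 0.9260416666666667 vs latched 12.685208333333334
clock: 6.98
eef_pos: [0.5023, 0.2744, 0.0899]
tcp_rot: [[-0.002, 1.0, -0.0], [-0.001, -0.0, -1.0], [-1.0, -0.002, 0.001]]
contact_force: [0.6, -0.4, 0.6]
grip_width: 0.0002
```

```bash
python3 -m crank '1 3 1 0 0;1 3 1 -4 0;1 3 1 -7 0;1 3 1 -10 0;1 3 1 -12 0;1 3 1 -12 0;1 3 1 -12 0'
```

```text
clock: 7.57
eef_pos: [0.5077, 0.2762, 0.0812]
tcp_rot: [[0.004, 1.0, 0.0], [0.001, -0.0, -1.0], [-1.0, 0.004, -0.001]]
contact_force: [0.3, -0.1, 10.3]
grip_width: 0.0005
```

The reading is 10.3 N at z = 81.2 mm, so start is fully in (6 mm, over 6 N). I let go and withdraw.

```bash
python3 -m crank '1 0 0 10 0;1 0 0 40 0;1 0 0 80 0;1 0 0 120 0;1 0 -40 130 0;1 0 -80 130 0;1 0 -120 130 0;1 0 -150 130 0;1 0 -150 130 0;1 0 -150 130 0'; python3 - <<'E'
from h import *
snap('scene','s5')
g=[cv2.imread('pics/%s.png'%f).astype(float)[205:245,315:355] for f in('scene0','s2','s5')]
print('vs up',abs(g[2]-g[0]).mean(),'vs latched',abs(g[2]-g[1]).mean())
g=[cv2.imread('pics/%s.png'%f).astype(float)[230:265,350:385] for f in('scene0','s5')]; print('start diff',abs(g[0]-g[1]).mean())
E
```

```text
clock: 8.4
eef_pos: [0.5054, 0.1247, 0.209]
tcp_rot: [[-0.001, 1.0, -0.003], [0.0, -0.003, -1.0], [-1.0, -0.001, -0.0]]
contact_force: [-0.0, -0.7, 1.0]
grip_width: 0.0008
vs up 0.9370833333333334 vs latched 12.659166666666666
start diff 0.7461224489795918
```

View pics/s5.png

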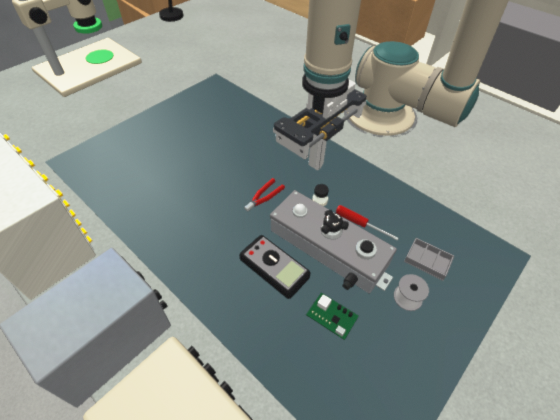

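The stop (333,222) and start (367,248) are both up, every loose thing is where it was, and the hand is clear.

```bash
python3 -c "from plant import r; r.hand_in()"
```

```text
the job is handed in; nothing more can be done
```

The start-of-shift check is done and handed in at about 8.5 s on the robot's clock.

- **Stop pressed:** I pressed it with closed fingertips to about 10 mm stroke, at about 12 N. With the hand off, the pictures showed the head still down.
- **Stop released:** I pushed one lobe's flank clockwise to about 0.7 rad, with about 4 N on it. After backing out, the picture matched the original "up" view (mean pixel difference 0.9, against 12.7 for the latched view). The head was back at its rest angle.
- **Start pressed:** Only then did I press start right in. The fingertips reached 81.2 mm above the bench at 10.3 N, which is the full 6 mm stroke. I then let it go.

In the last picture, both buttons are up, the loose things look unmoved, and the hand is well clear. No check failed or disagreed. The picture taken while the lobe was held round was mostly hidden by the gripper, so the release was only confirmed after I withdrew.

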